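# Seat the stand, heft the tins, hold the full one ready over it

### The arm

A 7-joint arm with a two-finger parallel gripper is mounted at the origin on the work surface. World frame = base frame: x ahead of the robot, y to its left, z up, the work surface at z = 0. Lengths are in m, angles in rad, forces in N, time in s.
With the tool pointing down it reaches from about 0.4 to 0.85 m from the base axis. Payload 10.4 kg.
Tool frame: the origin (TCP) lies at the very end of the fingers, on their centre line; the grasp point (between the pads) lies 19 mm behind it (grip_point_offset is the distance from the TCP to the grasp point, in m); z points along the fingers, y is the line along which they close (so a half turn about z gives the same grasp; the last joint's range is limited). The gripper opens to 87 mm and grips with 3 to 60 N. Pads are 19 mm wide; open, the fingers measure 117 mm over their backs; the gripper's body (75 mm by 190 mm) begins 51 mm behind the grasp point.
Start: joints at [-1.222, 0.332, -0.065, 1.46, 0.022, 1.35, -0.088], TCP at [0.227, 0.582, 0.223] pointing down, gripper open.
Joint ranges: [-2.6, 2.6], [-0.5, 2.12], [-1.47, 1.34], [0.16, 2.42], [-1.27, 4.41], [0.06, 2.06], [-2.6, 2.6]. Speed limits (rad/s): [2.22, 2.22, 2.79, 2.79, 3.14, 3.14, 3.14].

### API

Orientations are given as a unit quaternion [x, y, z, w].
In Python, from bench import * gives the robot as it stands.
- The arm moves only by the tool play_rows, never from a script. Its argument "increments" is text: rows parted by semicolons, each of 7 numbers parted by spaces: the turn, a rotation vector about the tool's x, y, z in rad, then the shift along the tool's x, y, z in m, then the opening, from 0 (shut) to 1 (fully open). A call has 1 to 8 rows; each row is the pose to reach, as a shift and turn from the pose commanded when the call began, along the tool's axes at that moment; what a row does not reach only later rows make up. A row lasts 1/10 s, in which the tool goes at most 50 mm and 8.59 degrees, less where a joint would pass 70% of its speed; a pose out of reach is approached as far as the arm can. A call with a gripper value outside its range is refused whole. The fingers move at their own pace and stop on an object; "grip_force" is the grip in N (left out, the last holds). Time passes only in rows, so rows that repeat a pose let the fingers close. It gives the time, the measured TCP pose, the force, the opening and the grip force at its end, in the units of the state.
- read_state(): the state, without advancing time (a new reading comes with each control period).
- camera(name): name is "scene" or "side" or "wrist"; returns a dict with "color" (420x560x3 uint8, red, green, blue), "fx", "fy", "cx", "cy" (pixels), "k1" (the pictures are not rectified: a ray, as slopes to the right and down, at radius r is drawn at 1 + k1 r^2 times it, then the intrinsics apply), "camera_from_world" (4x4, takes a point from world to camera coordinates); the wrist camera has in their place "mount" (4x4, takes a point from camera to tool coordinates, whose origin is the TCP and whose axes are the flange's). Camera axes: x right, y down, z forward; pixel columns grow to the right and rows downward; lengths in m; the calibration is good to about 2 mm. A picture is of the moment at which its call begins: read the wrist's pose just before it. There is no depth.
- close_job(): hands the job in; it is judged then, once.
The state is a dict: "time": time; "joint_positions": joint angles; "joint_vel": joint speeds; "joint_torque": joint torques, N m; "ee_pos": TCP position; "eef_rot": TCP orientation; "ft_force": force on the tool from outside, world axes, zero at the start; "torque": the same for the moment, N m; "width": finger opening in m; "grip_force": force on a finger pad.
Only numpy, scipy, OpenCV 4.12 (cv2) and the standard library are available. Lean on these libraries where they do the work, as an engineer would, in place of code of your own. Each camera call takes 0.05 s, during which the arm holds its last target. There are 200 camera calls.

### The job

Make a place for the fullest of the three closed tins: first lay the dark wooden block flat and fully home in the caddy's rectangular pocket and let go of it. Then heft the tins where they stand on the cork strip, in order from the robot's left to its right, lifting each straight up clear of the strip and setting back upright on the strip any that you do not keep. Finish while still holding the heaviest tin up, upright and still, over the middle of the seated block and at least 10 cm above it - do not put it down; leave the rabbit, bowl, coaster and ruler where they are.

Things in the scene. Friction and masses are not known exactly. Their poses are not given: they have to be found in the camera images.
- caddy: lavender plastic tiered caddy, fixed to the table. Origin: on the table, under the centre of the pocket; z up. Its low deck (120 mm along its x, 110 mm along its y, centred on the origin) has its top at 20 mm above the table and holds the pocket. On its +y side two steps rise: 55 to 125 mm from the origin, top 53 mm high, and 125 to 195 mm from the origin, top 70 mm high, both 120 mm along x.
- pocket (a point): centre of the floor of the rectangular pocket in the caddy's deck, 12 mm above the table, axes as the caddy's. The pocket is 59 mm along x, 75 mm along y and 8 mm deep, open upward, its rim slightly bevelled.
- stand: loose dark brown wooden block, 56 mm along its x, 72 mm along its y, 22 mm thick, 70 g. It starts flat on the table. Origin: centre of its underside, z up. Fits the pocket with its x along the pocket's x, either way round; home, its upper 14 mm stand above the deck. Grip it across its 56 mm width with the fingertips 10 mm or more above its underside, so that they clear the deck.
- strip: flat cork strip, fixed to the table, 85 mm along its x, 290 mm along its y, 4 mm thick. Origin: centre of its underside, z up. Three thin white rings 68 mm across mark the tins' places, 100 mm apart along its y.
- place_left (a point): centre of the left ring (greatest y, the robot's left), on the strip's top, 4 mm above the table
- place_middle (a point): centre of the middle ring, on the strip's top
- place_right (a point): centre of the right ring (least y, the robot's right), on the strip's top
- tin_a: one of three closed round tins alike to the eye: petrol blue with an aluminium lid, 56 mm across, 70 mm high. Origin: centre of its underside, z up. Each starts upright on one of the rings, within 8 mm of its centre; which one stands where changes. Each weighs between 0.1 and 0.5 kg, and the heaviest is at least 70 g heavier than the others.
- tin_b: one of three closed round tins alike to the eye: petrol blue with an aluminium lid, 56 mm across, 70 mm high. Origin: centre of its underside, z up. Each starts upright on one of the rings, within 8 mm of its centre; which one stands where changes. Each weighs between 0.1 and 0.5 kg, and the heaviest is at least 70 g heavier than the others.
- tin_c: one of three closed round tins alike to the eye: petrol blue with an aluminium lid, 56 mm across, 70 mm high. Origin: centre of its underside, z up. Each starts upright on one of the rings, within 8 mm of its centre; which one stands where changes. Each weighs between 0.1 and 0.5 kg, and the heaviest is at least 70 g heavier than the others.
- rabbit: white ceramic rabbit pencil holder, 72 mm across its cup, its head on its +x side, 130 mm high with its pencils, loose. Origin: centre of its underside. To be left alone.
- bowl: stainless steel bowl, 120 mm across the rim, 48 mm high, loose. Origin: centre of its underside. To be left alone.
- coaster: round light wooden coaster, 94 mm across, 8 mm thick, loose. Origin: centre of its underside. To be left alone.
- ruler: green plastic ruler, 30 mm along its x, 200 mm along its y, 4 mm thick, loose, lying flat between the robot and the work. Origin: centre of its underside. To be left alone.
Not all that is in view belongs to the job. What is shaped like the tin_c but green is not meant.

How it is judged:
On the way, in this order (a step that is already met when the one before it is completed fails the run):
1. the block is seated flat in the pocket and released (horizontal distance between stand and pocket below 0.004 m and z of stand in the frame of pocket below 0.003 m and angle between the x axis of stand and the x axis of pocket, either way round below 0.06 rad and angle between stand's own z axis and vertical below 0.05 rad and contact force between the fingers and stand below 0.1 N), for 0.2 s.
2. the left tin is lifted clear of the strip at its place, upright, in the fingers (((horizontal distance between tin_a and place_left below 0.045 m and height (world z) of tin_a above 0.014 m and angle between tin_a's own z axis and vertical below 0.35 rad and contact force between the fingers and tin_a above 0.5 N and contact force between tin_a and strip below 0.05 N) or (horizontal distance between tin_b and place_left below 0.045 m and height (world z) of tin_b above 0.014 m and angle between tin_b's own z axis and vertical below 0.35 rad and contact force between the fingers and tin_b above 0.5 N and contact force between tin_b and strip below 0.05 N) or (horizontal distance between tin_c and place_left below 0.045 m and height (world z) of tin_c above 0.014 m and angle between tin_c's own z axis and vertical below 0.35 rad and contact force between the fingers and tin_c above 0.5 N and contact force between tin_c and strip below 0.05 N))), for 0.1 s.
3. the middle tin is lifted clear of the strip at its place, upright, in the fingers (((horizontal distance between tin_a and place_middle below 0.045 m and height (world z) of tin_a above 0.014 m and angle between tin_a's own z axis and vertical below 0.35 rad and contact force between the fingers and tin_a above 0.5 N and contact force between tin_a and strip below 0.05 N) or (horizontal distance between tin_b and place_middle below 0.045 m and height (world z) of tin_b above 0.014 m and angle between tin_b's own z axis and vertical below 0.35 rad and contact force between the fingers and tin_b above 0.5 N and contact force between tin_b and strip below 0.05 N) or (horizontal distance between tin_c and place_middle below 0.045 m and height (world z) of tin_c above 0.014 m and angle between tin_c's own z axis and vertical below 0.35 rad and contact force between the fingers and tin_c above 0.5 N and contact force between tin_c and strip below 0.05 N))), for 0.1 s.
4. the right tin is lifted clear of the strip at its place, upright, in the fingers (((horizontal distance between tin_a and place_right below 0.045 m and height (world z) of tin_a above 0.014 m and angle between tin_a's own z axis and vertical below 0.35 rad and contact force between the fingers and tin_a above 0.5 N and contact force between tin_a and strip below 0.05 N) or (horizontal distance between tin_b and place_right below 0.045 m and height (world z) of tin_b above 0.014 m and angle between tin_b's own z axis and vertical below 0.35 rad and contact force between the fingers and tin_b above 0.5 N and contact force between tin_b and strip below 0.05 N) or (horizontal distance between tin_c and place_right below 0.045 m and height (world z) of tin_c above 0.014 m and angle between tin_c's own z axis and vertical below 0.35 rad and contact force between the fingers and tin_c above 0.5 N and contact force between tin_c and strip below 0.05 N))), for 0.1 s.
At the end, for the whole second after the job is handed in: Heaviest tin in fingers, upright within 0.2 rad, still, underside over 85 mm above the block's top, within 35 mm of the pocket's centre; block home (4 mm, 0.06 rad, underside within 3 mm of the floor), let go; the other two tins upright, released on the cork strip (force on it under 3.2 N) (all of step 1 and ((height (world z) of tin_a above 0.119 m and horizontal distance between tin_a and pocket below 0.035 m and angle between tin_a's own z axis and vertical below 0.2 rad and linear speed of tin_a below 0.03 m/s and contact force between the fingers and tin_a above 1 N and contact force between tin_b and strip between 0.5 and 3.2 N and angle between each of tin_b, tin_c's own z axis and vertical below 0.08 rad and contact force between the fingers and tin_b below 0.1 N and contact force between tin_c and strip between 0.5 and 3.2 N and contact force between the fingers and tin_c below 0.1 N) or (height (world z) of tin_b above 0.119 m and horizontal distance between tin_b and pocket below 0.035 m and angle between tin_b's own z axis and vertical below 0.2 rad and linear speed of tin_b below 0.03 m/s and contact force between the fingers and tin_b above 1 N and contact force between tin_a and strip between 0.5 and 3.2 N and angle between each of tin_a, tin_c's own z axis and vertical below 0.08 rad and contact force between the fingers and tin_a below 0.1 N and contact force between tin_c and strip between 0.5 and 3.2 N and contact force between the fingers and tin_c below 0.1 N) or (height (world z) of tin_c above 0.119 m and horizontal distance between tin_c and pocket below 0.035 m and angle between tin_c's own z axis and vertical below 0.2 rad and linear speed of tin_c below 0.03 m/s and contact force between the fingers and tin_c above 1 N and contact force between tin_a and strip between 0.5 and 3.2 N and angle between each of tin_a, tin_b's own z axis and vertical below 0.08 rad and contact force between the fingers and tin_a below 0.1 N and contact force between tin_b and strip between 0.5 and 3.2 N and contact force between the fingers and tin_b below 0.1 N))); the arm keeps its last pose, push and grip.
It fails at once if the rabbit pencil holder is moved more than 25 mm (distance of rabbit from where it was at the start of the episode above 0.025 m).
It fails at once if the steel bowl is moved more than 25 mm (distance of bowl from where it was at the start of the episode above 0.025 m).
It fails at once if the round coaster is moved more than 25 mm (distance of coaster from where it was at the start of the episode above 0.025 m).
It fails at once if the green ruler is moved more than 25 mm (distance of ruler from where it was at the start of the episode above 0.025 m).
It fails at once if a tin is tipped over (angle between any of tin_a, tin_b, tin_c's own z axis and vertical above 0.8 rad).
It also fails if it takes over 72 s, if anything falls off the work surface, if the arm or the gripper's body presses on something with over 40 N, if the wrist force passes 120 N, or if a joint passes its speed limit or range.

## Working session

There is one attempt and no reset: what is moved stays moved. The work goes in short steps, Python scripts to look and compute and a tool call to move; the robot and the scene stay as the last step left them, time stands still between calls to the robot, and variables do not carry over. Pictures are saved under pics/ and viewed, at most 10 in all, crops included, and the job is handed in when it is done.

Besides the shell and the picture viewer there is one more tool, called after "Emit:" as a command line: name --argument value ..., lists and objects as JSON in quotes. play_rows: Moves the arm, as the interface text tells. Its arguments: {"type":"object","properties":{"increments":{"type":"string"},"grip_force":{"type":"number"}},"required":["increments"]}

```bash
mkdir -p pics; ls
python3 - <<'E'
from bench import *
import cv2,pickle
s=read_state();print({k:s[k] for k in s})
d={}
for n in("scene","side"):
    c=camera(n);d[n]=c;cv2.imwrite(f"pics/{n}0.png",c["color"][:,:,::-1])
    print(n,c["fx"],c["cx"],c["cy"],c["k1"],np.round(c["camera_from_world"],3).tolist() if 'np' in globals() else c["camera_from_world"])
pickle.dump(d,open("c0.pkl","wb"))
E
```

```text
pics
{'time': 0.0, 'joint_positions': array([-1.22160278,  0.33284393, -0.06469516,  1.4609525 ,  0.02161211,
        1.34991616, -0.08849696]), 'joint_vel': array([-0.0005282 , -0.00030056, -0.00154905, -0.00053305,  0.00237847,
       -0.00083987, -0.00059108]), 'joint_torque': array([ 6.75283500e-04, -6.23242235e+01,  2.52321322e-02, -3.89907074e+01,
       -6.12859265e-02,  3.95337353e-02,  1.23772948e-04]), 'ee_pos': array([0.22692286, 0.58192265, 0.22176605]), 'eef_rot': array([ 1.84816903e-01,  9.82772713e-01, -7.06126542e-04, -9.14026717e-05]), 'ft_force': array([-0.87103038, -0.40494037,  0.2325866 ]), 'torque': array([ 0.02029894,  0.02102221, -0.00617233]), 'grip_force': 0.0, 'width': 0.08711076065622297}
scene 520.6169078320953 285.66598467902554 202.3394881177246 -0.04352535717310819 [[-0.83383619  0.55161759  0.02086225  0.4915387 ]
 [ 0.28074241  0.45631012 -0.84437241 -0.10378381]
 [-0.47529034 -0.69821136 -0.53535035  1.58066281]
 [ 0.          0.          0.          1.        ]]
side 499.8952471116493 273.34520031714214 225.2099506242508 -0.015029574037322406 [[ 9.99601778e-01 -2.35420320e-02  1.55582085e-02 -5.78441827e-01]
 [-1.96100097e-03 -6.07967981e-01 -7.93959123e-01 -1.01515553e-03]
 [ 2.81503037e-02  7.93612442e-01 -6.07772040e-01  1.20282522e+00]
 [ 0.00000000e+00  0.00000000e+00  0.00000000e+00  1.00000000e+00]]
```

View pics/scene0.png

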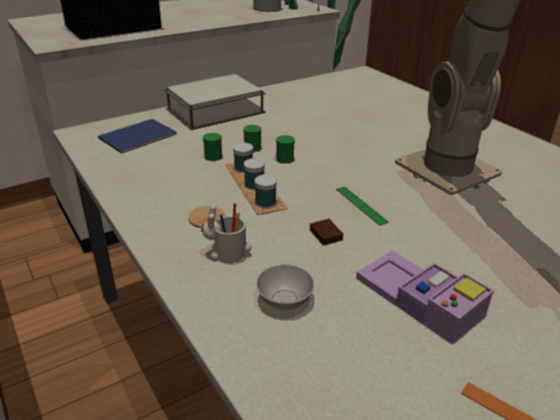

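View pics/side0.png

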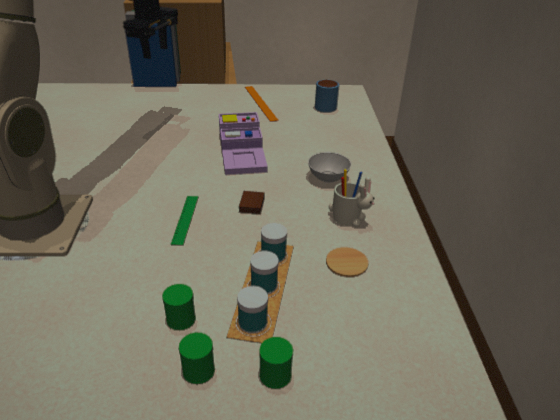

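Scene: three petrol-blue tins with aluminium lids on the cork at (243,157),(254,174),(265,191) in scene and (273,242),(264,271),(252,310) in side. The plain green cylinders, e.g. scene (213,147), (252,138), (285,149), are decoys with no lid and off the cork. The dark block is at (326,231)/(252,202) and the caddy deck at (395,272)/(244,160).

```bash
cat > h.py <<'E'
import numpy as np,cv2,pickle
from scipy.spatial.transform import Rotation as R
def T_of(c,state=None):
    if "camera_from_world" in c: return np.linalg.inv(c["camera_from_world"])
    W=np.eye(4);W[:3,:3]=R.from_quat(state["eef_rot"]).as_matrix();W[:3,3]=state["ee_pos"]
    return W@np.array(c["mount"])
def rays(c,uv,T):
    K=np.array([[c["fx"],0,c["cx"]],[0,c["fy"],c["cy"]],[0,0,1.]])
    p=cv2.undistortPoints(np.array(uv,float).reshape(-1,1,2),K,np.array([c["k1"],0,0,0,0.]))[:,0]
    # k1 here multiplies undistorted radius, same as OpenCV
    d=np.c_[p,np.ones(len(p))]@T[:3,:3].T
    return T[:3,3],d/np.linalg.norm(d,axis=1)[:,None]
def plane(c,uv,z,T):
    o,d=rays(c,uv,T);return o+d*((z-o[2])/d[:,2])[:,None]
def tri(obs):
    A=np.zeros((3,3));b=np.zeros(3);L=[]
    for o,d in obs:
        P=np.eye(3)-np.outer(d,d);A+=P;b+=P@o;L.append((P,o))
    x=np.linalg.solve(A,b);return x,[np.linalg.norm(P@(x-o)) for P,o in L]
def blobs(m,amin=30):
    n,l,s,ce=cv2.connectedComponentsWithStats(m.astype(np.uint8))
    return [(i,s[i].tolist(),ce[i].round(1).tolist()) for i in range(1,n) if s[i,4]>=amin],l
E
python3 - <<'E'
from h import *
d=pickle.load(open("c0.pkl","rb"))
roi={"scene":(220,140,290,250),"side":(225,180,300,340)}
for n,c in d.items():
    hsv=cv2.cvtColor(c["color"],cv2.COLOR_RGB2HSV).astype(int);h,s,v=hsv[...,0],hsv[...,1],hsv[...,2]
    for nm,pt in {"scene":[("lid",(265,183)),("tin",(265,199)),("blk",(326,228)),("deck",(370,278)),("cork",(272,207)),("table",(330,260)),("green",(285,152)),("ring",(262,206))],"side":[("lid",(252,298)),("tin",(252,318)),("blk",(252,198)),("deck",(230,165)),("cork",(240,330)),("table",(330,220))]}[n]: print(n,nm,hsv[pt[1],pt[0]])
    for nm,m in {"blk":(v<75)&(((h<15)|(h>170)))&(s>90),"lav":(h>125)&(h<160)&(s>40),"tin":(h>88)&(h<110)&(s>100)}.items():
        b,l=blobs(m,40);print(n,nm,b)
ims=[cv2.resize(d["scene"]["color"][130:300,220:460],None,fx=3,fy=3,interpolation=2)]
cv2.imwrite("pics/a.png",ims[0][:,:,::-1])
E
```

```text
scene lid [ 38  13 163]
scene tin [ 84 119  43]
scene blk [  9 167  67]
scene deck [152  43 147]
scene cork [ 15  93 110]
scene table [ 20  44 157]
scene green [ 63 154  48]
scene ring [80 29 52]
scene blk [(10, [366, 0, 104, 91, 6425], [412.0, 36.7]), (11, [492, 0, 68, 142, 7166], [531.5, 69.5]), (218, [0, 177, 56, 32, 918], [25.5, 192.5]), (222, [311, 220, 32, 24, 509], [326.0, 231.4]), (223, [70, 226, 27, 40, 71], [82.7, 244.9]), (230, [107, 240, 16, 12, 48], [113.0, 244.5]), (242, [106, 279, 130, 141, 6504], [165.5, 357.0]), (243, [0, 283, 11, 37, 195], [3.3, 305.3]), (255, [0, 343, 42, 77, 2030], [16.3, 386.4])]
scene lav [(300, [357, 252, 136, 91, 5293], [424.4, 294.9])]
scene tin [(253, [417, 283, 12, 9, 51], [422.4, 287.2])]
side lid [ 64  13 154]
side tin [ 88 139  46]
side blk [ 12 214  68]
side deck [148  52 143]
side cork [ 16 115 135]
side table [ 21  45 119]
side blk [(336, [318, 80, 19, 7, 99], [327.3, 83.0]), (343, [386, 136, 135, 284, 1918], [459.0, 294.5]), (346, [239, 191, 25, 23, 429], [251.5, 202.1])]
side lav [(110, [219, 113, 48, 61, 2068], [242.4, 146.3])]
side tin [(7, [127, 26, 49, 60, 1929], [152.4, 61.7]), (8, [316, 84, 22, 27, 344], [325.6, 98.3])]
```

View pics/a.png

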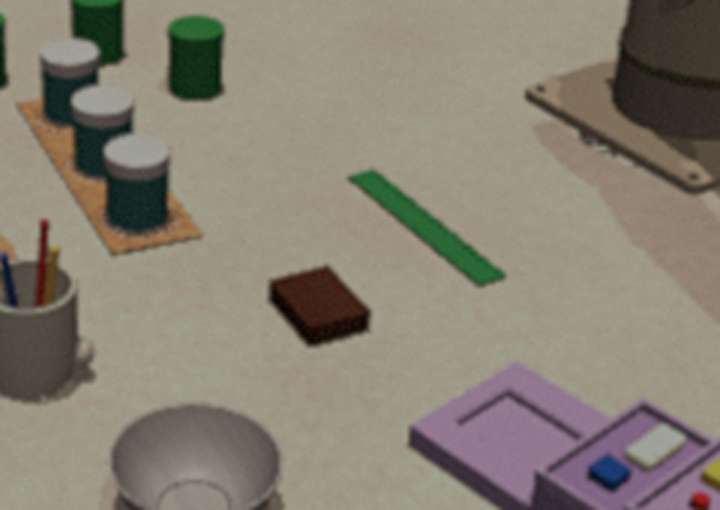

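The crop confirms it: lidded petrol tins stand on the cork (crop (137,180),(102,130),(70,80)), and the green cylinders have no lid and are off the cork. Block at crop (320,305), pocket at crop (515,430). Coarse positions next.

Run:
```python
from h import *
d=pickle.load(open("c0.pkl","rb"))
T={n:T_of(c) for n,c in d.items()}
def both(name,a,b):
    obs=[(lambda r:(r[0],r[1][0]))(rays(d[n],[uv],T[n])) for n,uv in(("scene",a),("side",b))]
    x,e=tri(obs);print(name,x.round(4),np.round(e,4))
# coarse by plane
for n,pts in {"scene":dict(blk=(325,228),tinR=(243,150),tinM=(254,166),tinL=(265,183),pocket=(390,270)),"side":dict(blk=(252,199),tinL=(273.5,232),tinM=(264,260),tinR=(252,297),pocket=(244,159))}.items():
    for k,uv in pts.items():
        z=.022 if k=="blk" else .02 if k=="pocket" else .074
        print(n,k,plane(d[n],[uv],z,T[n])[0].round(3))
# lid masks, subpixel
roi={"scene":(228,140,280,215),"side":(232,220,292,335)}
L={}
for n,(x0,y0,x1,y1) in roi.items():
    c=d[n];hsv=cv2.cvtColor(cv2.GaussianBlur(c["color"],(3,3),0),cv2.COLOR_RGB2HSV).astype(int)
    m=(hsv[...,1]<40)&(hsv[...,2]>90);k=np.zeros_like(m);k[y0:y1,x0:x1]=1;b,_=blobs(m&k,60);print(n,b)
for n in d:  # block corners
    c=d[n];hsv=cv2.cvtColor(c["color"],cv2.COLOR_RGB2HSV).astype(int);h,s,v=[hsv[...,i] for i in range(3)]
    m=(v<85)&((h<18)|(h>165))&(s>80)
    b,l=blobs(m,300)
    for i,st,ce in b:
        if (n=="scene" and abs(ce[0]-326)<5) or (n=="side" and abs(ce[0]-251.5)<5):
            cn,_=cv2.findContours((l==i).astype(np.uint8),0,1);p=cv2.approxPolyDP(cn[0],1.8,True)[:,0];print(n,p.tolist())
```

```text
scene blk [0.528 0.08  0.022]
scene tinR [ 0.541 -0.297  0.074]
scene tinM [ 0.563 -0.198  0.074]
scene tinL [ 0.586 -0.105  0.074]
scene pocket [0.502 0.28  0.02 ]
side blk [0.526 0.077 0.022]
side tinL [ 0.575 -0.124  0.074]
side tinM [ 0.554 -0.215  0.074]
side tinR [ 0.531 -0.318  0.074]
side pocket [0.501 0.282 0.02 ]
scene [(1, [232, 142, 21, 11, 177], [242.2, 146.9]), (3, [244, 152, 36, 43, 685], [263.3, 169.9]), (10, [233, 197, 23, 18, 199], [244.1, 206.8])]
side [(4, [258, 220, 34, 24, 516], [275.9, 230.5]), (13, [232, 238, 47, 74, 1837], [249.6, 274.3]), (14, [284, 261, 8, 39, 124], [289.1, 282.7])]
scene [[329, 219], [311, 224], [311, 230], [323, 244], [341, 239], [342, 233]]
side [[244, 191], [239, 205], [240, 211], [259, 213], [263, 193]]
```

```bash
cat >> h.py <<'E'
def go(pos,yaw_y,s):
    """tool-axis shift and rotation for target pos, with tool y axis at world angle yaw_y (mod pi), pointing down"""
    Rm=R.from_quat(s["eef_rot"]).as_matrix()
    best=None
    for a in(yaw_y,yaw_y+np.pi):
        y=np.array([np.cos(a),np.sin(a),0]);z=np.array([0,0,-1.]);x=np.cross(y,z)
        rv=R.from_matrix(Rm.T@np.c_[x,y,z]).as_rotvec()
        if best is None or np.linalg.norm(rv)<np.linalg.norm(best):best=rv
    return best.round(4),(Rm.T@(np.array(pos)-s["ee_pos"])).round(4)
E
python3 - <<'E'
from h import *
from bench import *
s=read_state();c=camera("wrist");print(np.round(c["mount"],4).tolist(),c["fx"],c["k1"])
d=pickle.load(open("c0.pkl","rb"));T={n:T_of(c) for n,c in d.items()}
for n,p in(("scene",[(329,219),(311,224),(342,233)]),("side",[(244,191),(239,205),(263,193)])):
    q=plane(d[n],p,.022,T[n]);
    for k in(1,2): v=q[k]-q[0];print(n,np.linalg.norm(v).round(3),np.degrees(np.arctan2(v[1],v[0])).round(1))
q=plane(d["scene"],[(389,252),(374,271),(412,276)],.02,T["scene"]);print(q.round(3))
for p in[(.5,.2,.30)]:
  for a in(-10,0,10,70,90): print(p,a,go(p,np.radians(a),s))
E
```

```text
[[-0.0007, -0.9708, -0.2397, 0.0658], [1.0, -0.0008, 0.0002, 0.0003], [-0.0004, -0.2397, 0.9708, -0.1632], [0.0, 0.0, 0.0, 1.0]] 377.3822664505748 -0.05266731562569031
scene 0.051 -6.7
scene 0.065 81.2
side 0.064 -99.9
side 0.05 -10.7
[[0.459 0.231 0.02 ]
 [0.534 0.264 0.02 ]
 [0.475 0.321 0.02 ]]
(0.5, 0.2, 0.3) -10 (array([-1.0000e-03,  9.0000e-04,  1.3736e+00]), array([-0.3932, -0.2568, -0.0778]))
(0.5, 0.2, 0.3) 0 (array([-1.100e-03,  8.000e-04,  1.199e+00]), array([-0.3932, -0.2568, -0.0778]))
(0.5, 0.2, 0.3) 10 (array([-1.1000e-03,  7.0000e-04,  1.0245e+00]), array([-0.3932, -0.2568, -0.0778]))
(0.5, 0.2, 0.3) 70 (array([-0.0012,  0.    , -0.0227]), array([-0.3932, -0.2568, -0.0778]))
(0.5, 0.2, 0.3) 90 (array([-1.200e-03, -2.000e-04, -3.718e-01]), array([-0.3932, -0.2568, -0.0778]))
```

Emit:
play_rows --increments "0 0 1.356 -0.41 -0.272 -0.028 1;0 0 1.356 -0.41 -0.272 -0.028 1;0 0 1.356 -0.41 -0.272 -0.028 1;0 0 1.356 -0.41 -0.272 -0.028 1;0 0 1.356 -0.41 -0.272 -0.028 1;0 0 1.356 -0.41 -0.272 -0.028 1;0 0 1.356 -0.41 -0.272 -0.028 1;0 0 1.356 -0.41 -0.272 -0.028 1"

```text
time: 0.95
ee_pos: [0.4576, 0.2538, 0.2454]
eef_rot: [0.71, 0.705, 0.0, -0.0]
ft_force: [1.1, 1.0, 0.2]
width: 0.087
grip_force: 0.0
```

Run:
```python
from h import *
from bench import *
s=read_state();print(go((.51,.18,.25),np.radians(-9),s),s["ee_pos"],s["joint_positions"].round(2))
```

```text
(array([-0.    , -0.0003,  0.1501]), array([-0.0735,  0.0529, -0.0046])) [0.45758279 0.25384508 0.24540714] [-0.87  0.09  0.29  1.71 -0.03  1.35 -0.58]
```

Emit:
play_rows --increments "0 0 0.15 -0.0735 0.0529 -0.0046 1;0 0 0.15 -0.0735 0.0529 -0.0046 1;0 0 0.15 -0.0735 0.0529 -0.0046 1;0 0 0.15 -0.0735 0.0529 -0.0046 1"

```text
time: 1.35
ee_pos: [0.5099, 0.1814, 0.2497]
eef_rot: [0.759, 0.651, -0.0, -0.0]
ft_force: [-0.6, 0.5, 0.6]
width: 0.0871
grip_force: 0.0
```

```bash
cat >> h.py <<'E'
def snap(tag):
    from bench import read_state,camera
    s=read_state();c=camera("wrist");pickle.dump((s,c),open(f"w{tag}.pkl","wb"))
    cv2.imwrite(f"pics/w{tag}.png",c["color"][:,:,::-1]);print(s["ee_pos"],s["eef_rot"],np.abs(s["joint_vel"]).max())
E
python3 -c "
from h import *
snap(1)"
```

```text
[0.50993978 0.18136262 0.2496526 ] [ 7.59054583e-01  6.51026954e-01 -1.75606752e-04 -1.21767130e-04] 0.03822347926223605
```

View pics/w1.png

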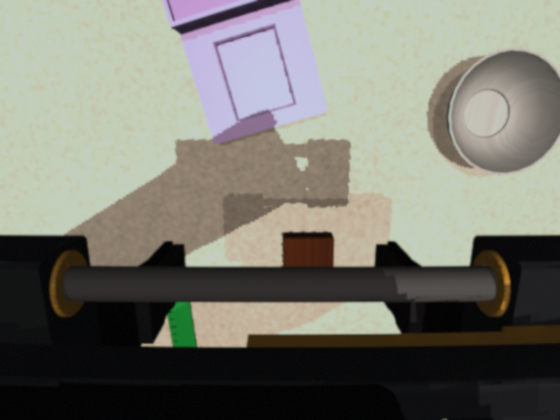

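The wrist view shows the pocket with corners about (215,42),(278,25),(296,104),(233,122), deck edge at (216,142)-(327,110), and the block partly hidden at (308,250). I'll take a second, nearer view of the pocket.

Emit:
play_rows --increments "0 0 0 0.044 0.023 0.05 1;0 0 0 0.044 0.023 0.05 1;0 0 0 0.044 0.023 0.05 1;0 0 0 0.044 0.023 0.05 1"

```text
time: 1.8
ee_pos: [0.5384, 0.2228, 0.1999]
eef_rot: [0.758, 0.652, -0.0, -0.0]
ft_force: [0.4, -0.6, -0.0]
width: 0.0867
grip_force: 0.0
```

Run:
```python
from h import *
snap(2)
for t,seed in((1,(255,73)),(2,None)):
    s,c=pickle.load(open(f"w{t}.pkl","rb"));im=c["color"];hsv=cv2.cvtColor(im,cv2.COLOR_RGB2HSV).astype(int)
    m=((hsv[...,0]>115)&(hsv[...,0]<165)&(hsv[...,1]>25)&(hsv[...,2]>110)).astype(np.uint8)
    m=cv2.morphologyEx(m,cv2.MORPH_OPEN,np.ones((2,2)))
    n,l,st,ce=cv2.connectedComponentsWithStats(m,connectivity=4)
    print(t,[(i,st[i].tolist(),ce[i].round(1).tolist()) for i in range(1,n) if st[i,4]>300])
```

```text
[0.53837494 0.2227583  0.19993434] [ 7.57885391e-01  6.52387566e-01 -4.43576095e-04 -3.31557314e-05] 0.02992763203701479
1 [(1, [164, 0, 94, 28, 1457], [199.2, 9.2]), (2, [182, 0, 146, 145, 13977], [255.8, 71.9])]
2 [(1, [106, 0, 170, 75, 6293], [190.3, 32.4]), (2, [146, 39, 164, 159, 17015], [229.2, 118.4])]
```

View pics/w2.png

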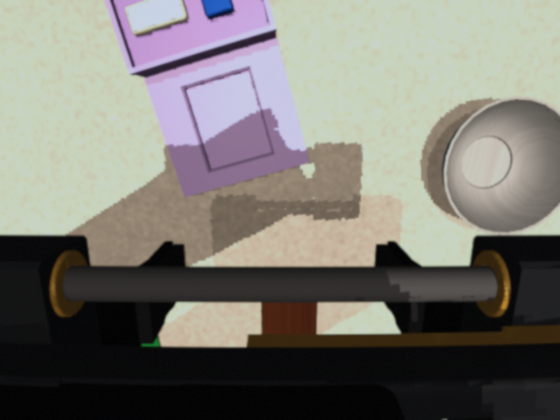

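Second view: pocket corners about (184,87),(250,68),(273,152),(208,171). Next I refine the rim lines by profile minima and triangulate the corners.

```bash
cat > pk.py <<'E'
from h import *
Q={1:[(215,42),(278,25),(296,104),(233,122)],2:[(184,87),(250,68),(273,152),(208,171)]}
C={};RY={}
for t,q in Q.items():
    s,c=pickle.load(open(f"w{t}.pkl","rb"));T=T_of(c,s)
    g=cv2.GaussianBlur(cv2.cvtColor(c["color"],cv2.COLOR_RGB2GRAY).astype(np.float32),(0,0),.8)
    q=np.array(q,float);L=[]
    for i in range(4):
        a,b=q[i],q[(i+1)%4];u=(b-a)/np.linalg.norm(b-a);n=np.array([-u[1],u[0]]);P=[]
        off=np.arange(-5,5.01,.25)
        for f in np.linspace(.12,.88,25):
            p=a+f*(b-a);xy=(p+off[:,None]*n).astype(np.float32)
            v=cv2.remap(g,xy[:,0][None],xy[:,1][None],1)[0]
            w=np.clip(np.minimum(np.median(v[:8]),np.median(v[-8:]))-6-v,0,None)
            if w.sum()>10:P.append(p+n*(w@off)/w.sum())
        vx,vy,x0,y0=cv2.fitLine(np.array(P,np.float32),cv2.DIST_HUBER,0,.01,.01).ravel()
        L.append(np.cross((x0,y0,1),(x0+vx,y0+vy,1)))
    cs=[]
    for i in range(4):
        x=np.cross(L[i-1],L[i]);cs.append(x[:2]/x[2])
    C[t]=np.array(cs);RY[t]=rays(c,C[t],T)
    w=plane(c,C[t],.018,T);print(t,C[t].round(1).tolist(),"\n",w.round(4).tolist(),"ctr",w.mean(0).round(4))
    e=[w[(i+1)%4]-w[i] for i in range(4)];print([np.linalg.norm(x).round(4) for x in e],[np.degrees(np.arctan2(x[1],x[0])).round(2) for x in e])
X=[]
for i in range(4):
    x,e=tri([(RY[t][0],RY[t][1][i]) for t in Q]);X.append(x);print("tri",x.round(4),np.round(e,4))
print(np.mean(X,0))
E
python3 pk.py
```

```text
1 [[214.6, 44.0], [273.9, 25.9], [294.2, 103.1], [237.8, 121.2]] 
 [[0.4667, 0.3261, 0.018], [0.5268, 0.3335, 0.018], [0.5357, 0.258, 0.018], [0.4762, 0.2492, 0.018]] ctr [0.5013 0.2917 0.018 ]
[np.float64(0.0605), np.float64(0.0759), np.float64(0.0602), np.float64(0.0775)] [np.float64(6.94), np.float64(-83.27), np.float64(-171.61), np.float64(97.01)]
2 [[183.2, 87.6], [248.6, 68.0], [272.8, 152.7], [209.7, 170.5]] 
 [[0.4673, 0.326, 0.018], [0.5269, 0.3332, 0.018], [0.5365, 0.2577, 0.018], [0.4765, 0.2504, 0.018]] ctr [0.5018 0.2918 0.018 ]
[np.float64(0.0601), np.float64(0.0761), np.float64(0.0604), np.float64(0.0762)] [np.float64(6.88), np.float64(-82.81), np.float64(-173.02), np.float64(96.94)]
tri [0.4665 0.3265 0.0155] [0.0002 0.0002]
tri [0.5269 0.3332 0.0187] [0.0001 0.0001]
tri [0.5361 0.2578 0.0171] [0.0004 0.0004]
tri [0.4752 0.2494 0.0109] [0.0002 0.0002]
[0.50116868 0.29174009 0.01555969]
```

Emit:
play_rows --increments "0 0 0 -0.193 0.017 0 1;0 0 0 -0.193 0.017 0 1;0 0 0 -0.193 0.017 0 1;0 0 0 -0.193 0.017 0 1;0 0 0 -0.193 0.017 0 1;0 0 0 -0.193 0.017 0 1"

```text
time: 2.45
ee_pos: [0.5269, 0.0278, 0.2013]
eef_rot: [0.759, 0.651, 0.001, 0.0]
ft_force: [0.8, 0.1, 0.5]
width: 0.0871
grip_force: 0.0
```

```bash
cat > bk.py <<'E'
from h import *
import sys
from itertools import combinations
def block(t):
    s,c=pickle.load(open(f"w{t}.pkl","rb"));T=T_of(c,s)
    hsv=cv2.cvtColor(cv2.GaussianBlur(c["color"],(3,3),0),cv2.COLOR_RGB2HSV).astype(int);h,S,v=[hsv[...,i] for i in range(3)]
    m=((h<14)|(h>170))&(S>120)&(v>25)
    m[235:]=False
    b,l=blobs(m,500);print(t,b)
    return c,T,max(b,key=lambda x:x[1][4]),l,hsv
if __name__=="__main__":
    for t in sys.argv[1:]:
        c,T,b,l,hsv=block(t)
        x,y,w,h=b[1][:4];x0,y0=max(x-15,0),max(y-15,0)
        cv2.imwrite(f"pics/b{t}.png",cv2.resize(c["color"][y0:y+h+15,x0:x+w+15],None,fx=4,fy=4,interpolation=2)[:,:,::-1]);print(x0,y0)
        cn,_=cv2.findContours((l==b[0]).astype(np.uint8),0,1);cn=max(cn,key=cv2.contourArea)
        print(cv2.approxPolyDP(cn,2.5,True)[:,0].tolist(),cv2.minAreaRect(cn))
E
python3 -c "
from h import *
snap(3)"; python3 bk.py 3
```

```text
[0.52693298 0.02779379 0.20132139] [7.59322764e-01 6.50712782e-01 1.34344549e-03 1.01673776e-04] 0.0411708792036824
3 [(1, [239, 93, 61, 80, 4750], [269.4, 131.9])]
224 78
[[239, 94], [241, 171], [298, 171], [299, 94]] ((269.0, 132.5), (79.0, 60.0), 90.0)
```

View pics/w3.png

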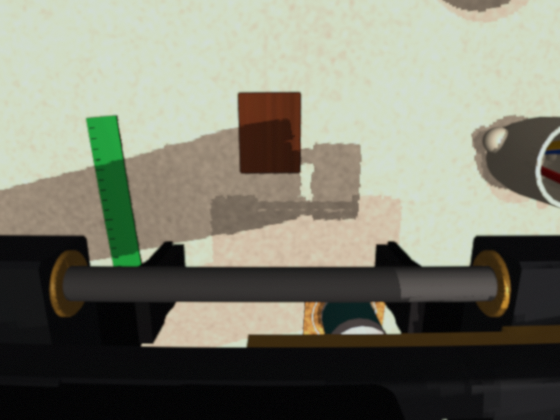

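The block is fully in view: x 239–300, y 93–173, aligned with the tool. One lower view will give me its height.

Emit:
play_rows --increments "0 0 0 0 -0.012 0.07 1;0 0 0 0 -0.012 0.07 1;0 0 0 0 -0.012 0.07 1;0 0 0 0 -0.012 0.07 1;0 0 0 0 -0.012 0.07 1"

```text
time: 3.0
ee_pos: [0.5163, 0.0314, 0.1316]
eef_rot: [0.758, 0.652, 0.001, 0.001]
ft_force: [1.0, -0.2, 1.2]
width: 0.0876
grip_force: 0.0
```

```bash
cat > bk2.py <<'E'
from bk import *
C={};RY={}
for t in ("3","4"):
    c,T,b,l,hsv=block(t)
    # subpixel edges: hue-saturation red-ness step along profiles of each side
    x,y,w,h=b[1][:4]
    cn,_=cv2.findContours((l==b[0]).astype(np.uint8),0,1);cn=max(cn,key=cv2.contourArea)
    q=cv2.boxPoints(cv2.minAreaRect(cn)).astype(float)
    q=q[np.argsort(np.arctan2(*(q-q.mean(0)).T[::-1]))]
    f=cv2.GaussianBlur(c["color"].astype(np.float32),(0,0),.8);sat=1-f.min(2)/f.max(2);L=[]
    for i in range(4):
        a,e=q[i],q[(i+1)%4];u=(e-a)/np.linalg.norm(e-a);n=np.array([u[1],-u[0]]);P=[];off=np.arange(-7,7.01,.25)
        for k in np.linspace(.1,.9,25):
            p=a+k*(e-a);xy=(p+off[:,None]*n).astype(np.float32)
            v=cv2.remap(sat,xy[:,0][None],xy[:,1][None],1)[0]
            hi,lo=np.median(v[:10]),np.median(v[-10:]);j=np.argmax(v<(hi+lo)/2)
            P.append(p+n*off[j])
        vx,vy,x0,y0=cv2.fitLine(np.array(P,np.float32),cv2.DIST_HUBER,0,.01,.01).ravel()
        L.append(np.cross((x0,y0,1),(x0+vx,y0+vy,1)))
    cs=np.array([(lambda z:z[:2]/z[2])(np.cross(L[i-1],L[i])) for i in range(4)])
    RY[t]=rays(c,cs,T);w=plane(c,cs,.022,T)
    print(cs.round(1).tolist(),"\n",w.round(4).tolist(),"ctr",w.mean(0).round(4))
    e=[w[(i+1)%4]-w[i] for i in range(4)];print([np.linalg.norm(x).round(4) for x in e],[np.degrees(np.arctan2(x[1],x[0])).round(2) for x in e])
X=[]
for i in range(4):
    x,e=tri([(RY[t][0],RY[t][1][i]) for t in RY]);X.append(x);print("tri",x.round(4),np.round(e,4))
print(np.mean(X,0))
E
python3 -c "
from h import *
snap(4)"; python3 bk2.py
```

```text
[0.51628231 0.03135342 0.13160901] [7.58140738e-01 6.52089530e-01 1.23584991e-03 5.83227369e-04] 0.005388757570751944
3 [(1, [239, 93, 61, 80, 4750], [269.4, 131.9])]
[[238.0, 92.5], [299.8, 92.5], [299.4, 171.6], [240.5, 172.3]] 
 [[0.504, 0.1197, 0.022], [0.5573, 0.1114, 0.022], [0.547, 0.0426, 0.022], [0.4938, 0.0503, 0.022]] ctr [0.5255 0.081  0.022 ]
[np.float64(0.0539), np.float64(0.0695), np.float64(0.0538), np.float64(0.0702)] [np.float64(-8.9), np.float64(-98.51), np.float64(171.8), np.float64(81.61)]
4 [(1, [244, 89, 78, 100, 7444], [282.5, 138.4])]
[[243.6, 88.8], [321.5, 88.8], [319.6, 187.9], [245.8, 188.3]] 
 [[0.504, 0.1195, 0.022], [0.5574, 0.1114, 0.022], [0.5472, 0.0422, 0.022], [0.4936, 0.0501, 0.022]] ctr [0.5256 0.0808 0.022 ]
[np.float64(0.054), np.float64(0.07), np.float64(0.0543), np.float64(0.0702)] [np.float64(-8.63), np.float64(-98.37), np.float64(171.64), np.float64(81.44)]
tri [0.5036 0.12   0.0172] [0.0001 0.0001]
tri [0.5572 0.1113 0.024 ] [0. 0.]
tri [0.5468 0.0435 0.0282] [0.0001 0.0001]
tri [0.4941 0.0507 0.0252] [0.0001 0.0001]
[0.52540777 0.08137706 0.02364887]
```

Run:
```python
from h import *
from bench import *
s=read_state();print(go((.5255,.081,.0115),np.radians(-8.5),s))
```

```text
(array([ 0.0025, -0.0012, -0.002 ]), array([0.0505, 0.0014, 0.1201]))
```

Emit:
play_rows --increments "0.0025 -0.001 -0.002 0.0505 0.0014 0.04 1;0.0025 -0.001 -0.002 0.0505 0.0014 0.07 1;0.0025 -0.001 -0.002 0.0505 0.0014 0.09 1;0.0025 -0.001 -0.002 0.0505 0.0014 0.11 1;0.0025 -0.001 -0.002 0.0505 0.0014 0.12 1;0.0025 -0.001 -0.002 0.0505 0.0014 0.12 1;0.0025 -0.001 -0.002 0.0505 0.0014 0.12 1"

```text
time: 3.75
ee_pos: [0.5248, 0.0805, 0.011]
eef_rot: [0.758, 0.652, -0.0, -0.0]
ft_force: [0.3, 0.1, 0.6]
width: 0.087
grip_force: 0.0
```

Emit:
play_rows --grip_force 12 --increments "0 0 0 0 0 0 0.55;0 0 0 0 0 0 0.5;0 0 0 0 0 0 0.5;0 0 0 0 0 0 0.5;0 0 0 0 0 0 0.5;0 0 0 0 0 0 0.5;0 0 0 0 0 0 0.5"

```text
time: 4.45
ee_pos: [0.5242, 0.0804, 0.0101]
eef_rot: [0.758, 0.652, -0.001, -0.001]
ft_force: [0.4, 0.1, 2.8]
width: 0.0559
grip_force: 12.0
```

Run:
```python
from h import *
from bench import *
s=read_state();print(go((.5017,.2910,.07),np.radians(7),s))
```

```text
(array([-0.0022,  0.0004, -0.2713]), array([ 0.2048, -0.0537, -0.0599]))
```

Emit:
play_rows --increments "0 0 0 0 0 -0.03 0.5;0 0 0 0 0 -0.06 0.5;-0.002 0 -0.1 0.045 -0.012 -0.06 0.5;-0.002 0 -0.2 0.09 -0.024 -0.06 0.5;-0.002 0 -0.271 0.135 -0.036 -0.06 0.5;-0.002 0 -0.271 0.18 -0.048 -0.06 0.5;-0.002 0 -0.271 0.2048 -0.0537 -0.06 0.5;-0.002 0 -0.271 0.2048 -0.0537 -0.06 0.5"

```text
time: 5.25
ee_pos: [0.4995, 0.2958, 0.0693]
eef_rot: [0.66, 0.751, -0.0, -0.001]
ft_force: [0.1, 0.0, -0.9]
width: 0.0559
grip_force: 12.0
```

Emit:
play_rows --increments "0 0 0 0 0 0 0.5;0 0 0 0 0 0 0.5;0 0 0 0 0 0 0.5"

```text
time: 5.55
ee_pos: [0.5018, 0.2895, 0.0698]
eef_rot: [0.663, 0.748, -0.001, 0.0]
ft_force: [-0.6, -0.7, -0.9]
width: 0.0555
grip_force: 12.0
```

Run:
```python
from h import *
from bench import *
snap(5)
s=read_state();print(go((.5017,.2910,.033),np.radians(7),s))
c=camera("side");b=pickle.load(open("w5.pkl","rb"))[1]
cv2.imwrite("pics/c5.png",cv2.resize(np.hstack([b["color"][0:330,100:400],cv2.resize(c["color"][90:200,190:290],(300,330),interpolation=2)]),None,fx=1.3,fy=1.3)[:,:,::-1])
```

```text
[0.50180148 0.28946802 0.06978693] [ 6.63446375e-01  7.48223577e-01 -6.16099423e-04  8.58508666e-05] 0.003903982679866838
(array([-0.0007,  0.0008, -0.0021]), array([0.0014, 0.0001, 0.0368]))
```

View pics/c5.png

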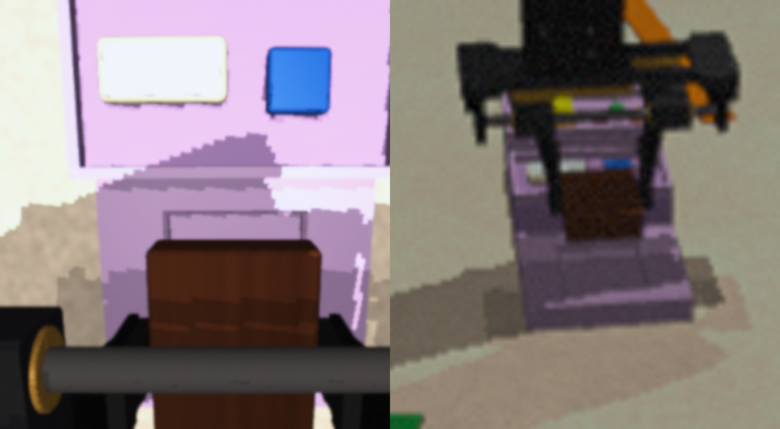

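The block is held above the pocket and nearly aligned: its far edge is at image row about 185, cols 214–346, and the pocket's far rim at row about 163, cols 227–335. Next I check the offsets numerically.

Run:
```python
from h import *
s,c=pickle.load(open("w5.pkl","rb"));T=T_of(c,s)
Rm=R.from_quat(s["eef_rot"]).as_matrix()
k=lambda uv,z:((plane(c,uv,z,T)-s["ee_pos"])@Rm)[:,:2].round(4).tolist()
g=c["color"].astype(int)
for r in(172,176): print(r,[int(x) for x in g[r,220:236].sum(1)],[int(x) for x in g[r,326:342].sum(1)])
for r in(200,206): 
  d=(g[r,:,0]-g[r,:,2]);v=g[r].sum(1);print(r,[int(x) for x in v[208:222]],[int(x) for x in v[338:354]])
for col in (250,280,310): print(col,[int(x) for x in g[156:200,col].sum(1)])
```

```text
172 [525, 527, 528, 522, 497, 440, 395, 373, 349, 318, 374, 466, 516, 525, 526, 525] [511, 512, 507, 485, 412, 317, 307, 360, 382, 387, 433, 486, 509, 511, 511, 513]
176 [526, 522, 524, 521, 502, 447, 386, 369, 353, 314, 336, 413, 471, 509, 520, 522] [507, 511, 506, 481, 403, 306, 310, 349, 353, 381, 445, 490, 510, 511, 511, 508]
200 [517, 516, 509, 457, 326, 182, 121, 126, 128, 133, 133, 130, 129, 130] [121, 124, 121, 126, 123, 120, 114, 117, 180, 318, 447, 495, 499, 499, 501, 497]
206 [510, 511, 506, 460, 333, 196, 131, 126, 125, 132, 131, 126, 128, 127] [116, 123, 122, 122, 124, 121, 114, 122, 208, 346, 436, 469, 477, 487, 493, 490]
250 [526, 525, 526, 525, 519, 486, 408, 370, 413, 487, 518, 525, 521, 524, 522, 523, 523, 522, 523, 523, 524, 522, 519, 521, 521, 519, 505, 435, 263, 111, 65, 63, 65, 64, 66, 71, 82, 99, 111, 120, 122, 125, 127, 126]
280 [519, 521, 522, 519, 514, 480, 405, 366, 410, 484, 514, 521, 520, 518, 521, 520, 518, 518, 517, 517, 519, 517, 514, 514, 514, 513, 499, 428, 257, 105, 63, 60, 60, 64, 70, 69, 88, 102, 114, 118, 124, 128, 127, 125]
310 [538, 558, 590, 583, 533, 464, 396, 368, 404, 470, 507, 515, 515, 515, 513, 512, 512, 511, 512, 511, 511, 510, 512, 510, 509, 510, 497, 428, 259, 104, 59, 60, 59, 58, 62, 65, 83, 96, 104, 108, 115, 115, 113, 116]
```

Run:
```python
from h import *
s,c=pickle.load(open("w5.pkl","rb"));T=T_of(c,s)
Rm=R.from_quat(s["eef_rot"]).as_matrix()
k=lambda uv,z:((plane(c,uv,z,T)-s["ee_pos"])@Rm*1000)[:,:2].round(1).tolist()
print("blk lat",k([(212.2,203),(347.3,203)],.0813))
print("pocket lat out/in",k([(225,174),(336.3,174)],.0195),k([(230.8,174),(330.2,174)],.012))
print("blk far bot/top",k([(280,184.2)],.0593),k([(280,192.3)],.0813))
print("pocket far out/in",k([(250,161.8),(310,161.6)],.02),k([(250,165.3),(310,165.2)],.012))
```

```text
blk lat [[31.6, -28.1], [31.6, 27.6]]
pocket lat out/in [[34.5, -31.5], [34.5, 31.9]] [[33.4, -29.2], [33.4, 29.4]]
blk far bot/top [[35.6, -0.1]] [[36.1, -0.1]]
pocket far out/in [[41.5, -17.1], [41.6, 16.8]] [[38.5, -17.8], [38.6, 17.4]]
```

Emit:
play_rows --increments "0 0 -0.002 0.0014 0.0003 0.015 0.5;0 0 -0.002 0.0014 0.0003 0.03 0.5;0 0 -0.002 0.0014 0.0003 0.036 0.5;0 0 -0.002 0.0014 0.0003 0.038 0.5;0 0 -0.002 0.0014 0.0003 0.04 0.5;0 0 -0.002 0.0014 0.0003 0.042 0.5;0 0 -0.002 0.0014 0.0003 0.044 0.5;0 0 -0.002 0.0014 0.0003 0.044 0.5"

```text
time: 6.45
ee_pos: [0.5015, 0.2924, 0.0258]
eef_rot: [0.662, 0.75, -0.0, -0.0]
ft_force: [-0.5, -0.7, 0.2]
width: 0.0561
grip_force: 12.0
```

Emit:
play_rows --increments "0 0 0 0 0 0.001 0.5;0 0 0 0 0 0.002 0.5;0 0 0 0 0 0.003 0.5;0 0 0 0 0 0.004 0.5;0 0 0 0 0 0.0045 0.5;0 0 0 0 0 0.0045 0.5"

```text
time: 7.05
ee_pos: [0.5016, 0.2924, 0.0221]
eef_rot: [0.662, 0.75, -0.0, -0.0]
ft_force: [-3.4, -2.0, 9.1]
width: 0.0559
grip_force: 12.0
```

Emit:
play_rows --increments "0 0 0 0 0 0.002 0.9;0 0 0 0 0 0.002 0.9;0 0 0 0 0 0 0.9;0 0 0 0 0 0 0.9;0 0 0 0 0 -0.03 0.9;0 0 0 0 0 -0.07 1;0 0 0 0 0 -0.11 1;0 0 0 0 0 -0.11 1"

```text
time: 7.85
ee_pos: [0.504, 0.2939, 0.1367]
eef_rot: [0.662, 0.749, 0.004, 0.001]
ft_force: [0.9, 0.3, 0.2]
width: 0.0862
grip_force: 0.0
```

Run:
```python
from h import *
from bench import *
s=read_state();print(s["ee_pos"],go((.51,.22,.20),np.radians(7),s))
```

```text
[0.50400862 0.29391615 0.13668529] (array([ 0.0063, -0.0039,  0.0016]), array([-0.0738, -0.0028, -0.0636]))
```

Emit:
play_rows --increments "0 0 0 -0.04 0 -0.03 1;0 0 0 -0.074 0 -0.06 1;0 0 0 -0.074 0 -0.06 1;0 0 0 -0.074 0 -0.06 1;0 0 0 -0.074 0 -0.06 1"

```text
time: 8.35
ee_pos: [0.5098, 0.22, 0.1901]
eef_rot: [0.661, 0.75, -0.001, -0.001]
ft_force: [0.1, 1.2, 0.2]
width: 0.0871
grip_force: 0.0
```

```bash
sed -i 's/for t in ("3","4")/for t in sys.argv[1:]/; s/^X=\[\]/if len(RY)<2:sys.exit()\nX=[]/; s/,\.022,T)/,float(__import__("os").environ.get("Z",".022")),T)/' bk2.py
python3 -c "
from h import *
snap(6)"; Z=.034 python3 bk2.py 6; python3 -c "
import cv2;a=cv2.imread('pics/w6.png')[0:235,100:420];cv2.imwrite('pics/b6.png',cv2.resize(a,None,fx=2.5,fy=2.5))"
```

```text
[0.50980942 0.22003841 0.19006829] [ 6.61345971e-01  7.50079877e-01 -1.17065516e-03 -5.60269179e-04] 0.008769315451076405
6 [(1, [248, 63, 67, 88, 5721], [281.2, 106.5])]
[[247.5, 62.7], [315.2, 63.2], [313.4, 150.2], [249.0, 150.5]] 
 [[0.4698, 0.3246, 0.034], [0.5237, 0.3309, 0.034], [0.5321, 0.2621, 0.034], [0.4785, 0.255, 0.034]] ctr [0.501  0.2931 0.034 ]
[np.float64(0.0543), np.float64(0.0693), np.float64(0.0541), np.float64(0.0701)] [np.float64(6.67), np.float64(-82.98), np.float64(-172.54), np.float64(97.18)]
```

View pics/b6.png

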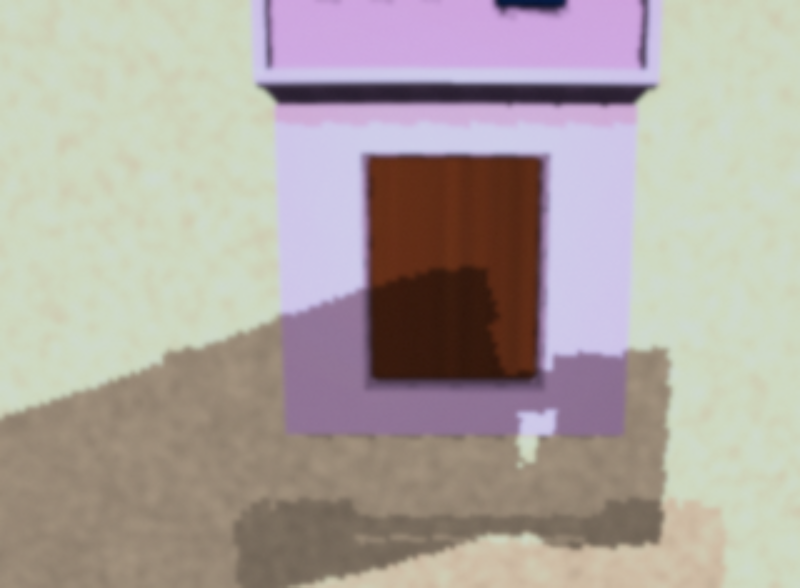

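The block is seated: rim margins are even on both sides and its top measures the same size at z=34 mm as before. Now I look at the tins from above.

Emit:
play_rows --increments "0 0 0 -0.03 0 -0.04 1;0 0 0.05 -0.07 0 -0.07 1;0 0 0.1 -0.12 0 -0.09 1;0 0 0.15 -0.165 0 -0.11 1;0 0 0.2 -0.21 0 -0.13 1;0 0 0.25 -0.26 0 -0.13 1;0 0 0.3 -0.31 0 -0.13 1;0 0 0.35 -0.36 0 -0.13 1"

```text
time: 9.2
ee_pos: [0.5554, -0.1366, 0.3208]
eef_rot: [0.782, 0.623, -0.001, -0.0]
ft_force: [0.3, 0.2, 0.3]
width: 0.0869
grip_force: 0.0
```

Run:
```python
from h import *
from bench import *
s=read_state();print(s["ee_pos"],go((.565,-.27,.32),np.radians(-13),s))
```

```text
[ 0.55538282 -0.13655954  0.3207754 ] (array([-0.0013,  0.0007,  0.0013]), array([-0.1279,  0.0392,  0.0008]))
```

Emit:
play_rows --increments "0 0 0 -0.045 0.014 0 1;0 0 0 -0.09 0.028 0 1;0 0 0 -0.128 0.039 0 1;0 0 0 -0.128 0.039 0 1;0 0 0 -0.128 0.039 0 1"

```text
time: 9.7
ee_pos: [0.5646, -0.2694, 0.3201]
eef_rot: [0.783, 0.623, -0.001, -0.001]
ft_force: [-0.6, 1.5, 0.0]
width: 0.0873
grip_force: 0.0
```

```bash
python3 -c "
from h import *
snap(7)"
```

```text
[ 0.56459771 -0.26938585  0.32007412] [ 7.82516534e-01  6.22628001e-01 -1.28031671e-03 -7.78718984e-04] 0.03788883663919062
```

View pics/w7.png

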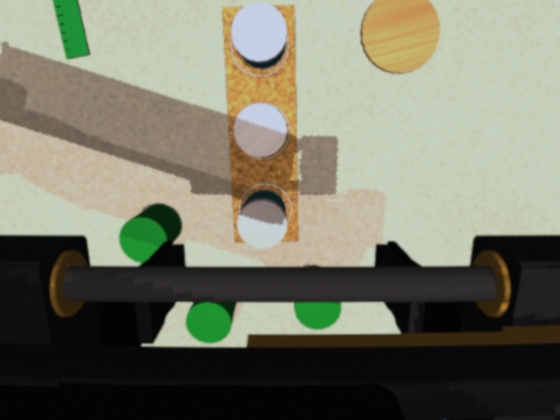

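Three lids: left tin (259,31), middle (260,130), right (263,222). Strip corners are (223,10),(295,6),(236,241),(297,240). The green decoys sit at (145,235),(210,320),(318,308), off the strip.

```bash
cat > tins.py <<'E'
from h import *
import sys
def lids(t,x0,x1,y1=245):
    s,c=pickle.load(open(f"w{t}.pkl","rb"));T=T_of(c,s)
    hsv=cv2.cvtColor(cv2.GaussianBlur(c["color"],(3,3),0),cv2.COLOR_RGB2HSV).astype(int)
    m=(hsv[...,1]<75)&(hsv[...,2]>75);m[:,:x0]=0;m[:,x1:]=0;m[y1:]=0
    m=cv2.morphologyEx(m.astype(np.uint8),cv2.MORPH_OPEN,cv2.getStructuringElement(2,(9,9)))
    out=[]
    for i,st,ce in blobs(m,500)[0]:
        l=blobs(m,500)[1];cn=cv2.findContours((l==i).astype(np.uint8),0,1)[0][0]
        e=cv2.fitEllipse(cv2.convexHull(cn));w=plane(c,[e[0]],.074,T)[0]
        o,d=rays(c,[e[0]],T);out.append((w,o,d[0]))
        print(t,np.round(e[0],1),np.round(e[1],1),"r_mm",np.round(np.array(e[1])/2/c["fx"]*np.linalg.norm(w-T[:3,3])*1000,1),w.round(4))
    return out,c,T
if __name__=="__main__":
    o,c,T=lids(7,226,300)
    q=plane(c,[(223,10),(236,241),(295,6),(297,240)],.004,T);print(q.round(4).tolist(),q.mean(0))
    for a,b in((1,0),(3,2)):print(np.degrees(np.arctan2(*(q[b]-q[a])[1::-1])))
E
python3 tins.py
```

```text
7 [262.1   7.9] [ 73.3 109.2] r_mm [41.1 61.2] [ 0.5848 -0.0968  0.074 ]
7 [260.5 129.1] [54.1 55.6] r_mm [29.4 30.2] [ 0.5551 -0.2126  0.074 ]
7 [261.8 224.3] [49.5 51. ] r_mm [28.  28.8] [ 0.5316 -0.3153  0.074 ]
[[0.5404, -0.0699, 0.004], [0.4842, -0.349, 0.004], [0.6236, -0.085, 0.004], [0.564, -0.3659, 0.004]] [ 0.55306163 -0.21744508  0.004     ]
78.60256019338433
78.01830094848445
```

Emit:
play_rows --increments "0 0 0.023 0.034 -0.008 0.04 1;0 0 -0.023 0.068 -0.016 0.08 1;0 0 -0.023 0.068 -0.016 0.12 1;0 0 -0.023 0.068 -0.016 0.12 1;0 0 -0.023 0.068 -0.016 0.12 1;0 0 -0.023 0.068 -0.016 0.12 1"

```text
time: 10.35
ee_pos: [0.5651, -0.2007, 0.2042]
eef_rot: [0.775, 0.632, 0.0, 0.001]
ft_force: [-0.1, -0.1, 0.9]
width: 0.0874
grip_force: 0.0
```

Run:
```python
from h import *
snap(8)
s,c=pickle.load(open("w8.pkl","rb"));T=T_of(c,s)
q=np.linalg.inv(T)
import cv2
for p in((.578,-.115,.074),(.555,-.2126,.074)):
    x=q[:3,:3]@np.array(p)+q[:3,3];print(x[:2]/x[2]*c["fx"]+[c["cx"],c["cy"]])
hsv=cv2.cvtColor(cv2.GaussianBlur(c["color"],(3,3),0),cv2.COLOR_RGB2HSV)
for r in range(20,235,12):print(r,[tuple(int(v) for v in hsv[r,x]) for x in range(240,330,15)])
```

```text
[ 0.56510331 -0.20065105  0.20420423] [7.75310965e-01 6.31577838e-01 4.98086877e-04 1.44678452e-03] 0.008479069957759506
[273.71432059  87.99740758]
[270.81247296 218.5219925 ]
20 [(36, 31, 206), (40, 31, 209), (35, 29, 205), (41, 29, 210), (46, 23, 211), (44, 27, 211)]
32 [(38, 30, 207), (41, 29, 210), (42, 28, 210), (42, 28, 210), (43, 29, 211), (44, 28, 212)]
44 [(36, 30, 206), (45, 26, 212), (43, 29, 211), (43, 28, 211), (43, 28, 211), (40, 28, 209)]
56 [(22, 141, 201), (22, 115, 198), (109, 31, 228), (14, 41, 201), (20, 150, 201), (17, 139, 193)]
68 [(17, 156, 193), (109, 32, 230), (109, 32, 230), (109, 32, 230), (112, 21, 215), (20, 121, 198)]
80 [(109, 31, 229), (109, 32, 230), (109, 32, 230), (109, 32, 230), (109, 32, 230), (18, 121, 198)]
92 [(109, 32, 230), (109, 32, 230), (109, 32, 230), (109, 32, 230), (109, 32, 230), (17, 118, 182)]
104 [(109, 32, 230), (109, 32, 230), (109, 32, 230), (109, 32, 230), (109, 32, 230), (21, 110, 192)]
116 [(24, 89, 193), (109, 32, 230), (109, 32, 230), (109, 32, 230), (109, 32, 229), (19, 95, 194)]
128 [(15, 168, 120), (10, 40, 167), (109, 32, 230), (111, 24, 220), (17, 159, 199), (20, 91, 197)]
140 [(15, 168, 140), (15, 167, 148), (15, 164, 109), (15, 166, 123), (17, 158, 153), (21, 76, 191)]
152 [(15, 166, 141), (15, 167, 148), (15, 166, 143), (15, 167, 145), (15, 167, 139), (15, 98, 133)]
164 [(15, 168, 129), (15, 166, 155), (15, 167, 136), (15, 167, 150), (18, 155, 169), (15, 89, 134)]
176 [(15, 167, 136), (15, 107, 136), (88, 127, 38), (14, 91, 129), (19, 155, 170), (15, 84, 136)]
188 [(15, 107, 157), (6, 26, 97), (7, 31, 171), (9, 30, 86), (15, 64, 179), (16, 75, 140)]
200 [(13, 100, 94), (7, 31, 172), (7, 32, 170), (8, 30, 170), (13, 83, 108), (15, 73, 115)]
212 [(7, 32, 134), (7, 33, 141), (5, 32, 135), (6, 30, 134), (5, 32, 137), (16, 68, 109)]
224 [(8, 32, 129), (7, 33, 133), (5, 33, 133), (5, 32, 136), (5, 33, 132), (16, 59, 194)]
```

```bash
sed -i 's/m=(hsv\[...,1\]<75)&(hsv\[...,2\]>75)/H=hsv[...,0];m=((H>95)|(H<12))\&(hsv[...,1]<55)\&(hsv[...,2]>75)/; s/T=T_of(c,s)$/T=T_of(c,s)/' tins.py
python3 - <<'E'
from tins import *
a,_,_=lids(7,226,300);b,_,_=lids(8,225,325)
for x,y in zip(a,b):
    p,e=tri([x[1:],y[1:]]);print("tri",p.round(4),np.round(e,4))
from bench import read_state
print(go((b[0][0][0],b[0][0][1],.13),np.radians(-11.7),read_state()))
E
```

```text
7 [258.8  32.1] [55.9 60.4] r_mm [31.  33.5] [ 0.5762 -0.1183  0.074 ]
7 [260.  129.3] [52.2 53.4] r_mm [28.4 29. ] [ 0.5546 -0.2127  0.074 ]
7 [262.1 216.7] [33.5 46.5] r_mm [18.8 26.1] [ 0.5341 -0.3068  0.074 ]
8 [272.3  93.3] [75.7 78.2] r_mm [29.5 30.5] [ 0.5762 -0.118   0.074 ]
8 [269.9 216.6] [64.3 69.1] r_mm [25.9 27.8] [ 0.5546 -0.2109  0.074 ]
tri [ 0.5762 -0.1179  0.0723] [0. 0.]
tri [ 0.5541 -0.2129  0.0662] [0.0001 0.0001]
(array([0.0032, 0.001 , 0.0002]), array([ 0.0835, -0.0061,  0.0741]))
```

Emit:
play_rows --increments "0.003 0.001 0 0.042 -0.003 0.03 1;0.003 0.001 0 0.0835 -0.006 0.06 1;0.003 0.001 0 0.0835 -0.006 0.07 1;0.003 0.001 0 0.0835 -0.006 0.09 1;0.003 0.001 0 0.0835 -0.006 0.12 1;0.003 0.001 0 0.0835 -0.006 0.15 1;0.003 0.001 0 0.0835 -0.006 0.172 1;0.003 0.001 0 0.0835 -0.006 0.172 1"

```text
time: 11.2
ee_pos: [0.574, -0.1174, 0.0282]
eef_rot: [0.775, 0.632, -0.002, -0.002]
ft_force: [-0.0, 0.2, 0.0]
width: 0.0872
grip_force: 0.0
```

Emit:
play_rows --grip_force 25 --increments "0 0 0 0 0 0 0.5;0 0 0 0 0 0 0.5;0 0 0 0 0 0 0.5;0 0 0 0 0 0 0.5;0 0 0 0 0 0 0.5;0 0 0 0 0 0 0.5;0 0 0 0 0 0 0.5"

```text
time: 11.9
ee_pos: [0.5756, -0.1169, 0.0303]
eef_rot: [0.775, 0.632, -0.0, -0.001]
ft_force: [0.7, -0.3, 6.6]
width: 0.0554
grip_force: 25.0
```

Lift 40 mm straight up and weigh, averaging many readings.

Emit:
play_rows --increments "0 0 0 0 0 -0.01 0.5;0 0 0 0 0 -0.02 0.5;0 0 0 0 0 -0.03 0.5;0 0 0 0 0 -0.04 0.5;0 0 0 0 0 -0.04 0.5;0 0 0 0 0 -0.04 0.5;0 0 0 0 0 -0.04 0.5;0 0 0 0 0 -0.04 0.5"

```text
time: 12.7
ee_pos: [0.5747, -0.1168, 0.069]
eef_rot: [0.775, 0.632, -0.001, -0.002]
ft_force: [0.3, 1.1, -1.5]
width: 0.0553
grip_force: 25.0
```

```bash
cat > weigh.py <<'E'
from h import *
from bench import *
F=[];Q=[]
for i in range(16):
    s=read_state();F.append(s["ft_force"]);Q.append(s["joint_torque"]);camera("side")
F=np.array(F);Q=np.array(Q);print(s["time"],s["ee_pos"],s["width"],"F",F.mean(0).round(3),"sd",F.std(0).round(2),"tq",Q.mean(0).round(2))
E
python3 weigh.py
```

```text
13.45 [ 0.5749796  -0.11687866  0.06949156] 0.055775235148992186 F [-0.076 -0.033 -1.917] sd [0.59 0.4  0.51] tq [-0.000e+00 -5.570e+01  1.051e+01 -3.389e+01 -4.000e-02  7.000e-02
  0.000e+00]
```

Emit:
play_rows --increments "0 0 0 0 0 0.015 0.5;0 0 0 0 0 0.028 0.5;0 0 0 0 0 0.034 0.5;0 0 0 0 0 0.038 0.5;0 0 0 0 0 0.04 0.5;0 0 0 0 0 0.04 0.5;0 0 0 0 0 0.04 0.5"

```text
time: 14.2
ee_pos: [0.574, -0.1168, 0.0302]
eef_rot: [0.775, 0.632, -0.001, -0.002]
ft_force: [-9.1, 3.0, 13.3]
width: 0.0551
grip_force: 25.0
```

Emit:
play_rows --increments "0 0 0 0 0 0 0.7;0 0 0 0 0 0 0.95;0 0 0 0 0 0 1;0 0 0 0 0 -0.02 1;0 0 0 0 0 -0.06 1;0 0 0 0 0 -0.1 1;0 0 0 0 0 -0.1 1;0 0 0 0 0 -0.1 1"

```text
time: 15.0
ee_pos: [0.5758, -0.1169, 0.1301]
eef_rot: [0.775, 0.632, -0.0, -0.001]
ft_force: [0.3, 0.2, -0.8]
width: 0.087
grip_force: 0.0
```

Run:
```python
from h import *
from bench import *
s=read_state();print(s["ee_pos"],go((.5546,-.2127,.031),np.radians(-11.7),s))
```

```text
[ 0.57583559 -0.11686296  0.13012399] (array([-0.0016, -0.001 ,  0.0014]), array([-0.0982, -0.0013,  0.099 ]))
```

Emit:
play_rows --increments "0 0 0 -0.045 -0.001 0 1;0 0 0 -0.085 -0.001 0 1;0 0 0 -0.098 -0.001 0.01 1;0 0 0 -0.098 -0.001 0.03 1;0 0 0 -0.098 -0.001 0.06 1;0 0 0 -0.098 -0.001 0.09 1;0 0 0 -0.098 -0.001 0.098 1;0 0 0 -0.098 -0.001 0.098 1"

```text
time: 15.8
ee_pos: [0.5527, -0.2124, 0.0297]
eef_rot: [0.775, 0.632, -0.002, -0.003]
ft_force: [-0.7, -0.2, 0.0]
width: 0.0871
grip_force: 0.0
```

Emit:
play_rows --grip_force 25 --increments "0 0 0 0 0 0 0.5;0 0 0 0 0 0 0.5;0 0 0 0 0 0 0.5;0 0 0 0 0 0 0.5;0 0 0 0 0 0 0.5;0 0 0 0 0 0 0.5;0 0 0 0 0 0 0.5"

```text
time: 16.5
ee_pos: [0.5545, -0.2127, 0.0319]
eef_rot: [0.775, 0.632, -0.001, -0.001]
ft_force: [-1.2, 1.4, 5.7]
width: 0.0551
grip_force: 25.0
```

Emit:
play_rows --increments "0 0 0 0 0 -0.01 0.5;0 0 0 0 0 -0.02 0.5;0 0 0 0 0 -0.03 0.5;0 0 0 0 0 -0.04 0.5;0 0 0 0 0 -0.04 0.5;0 0 0 0 0 -0.04 0.5;0 0 0 0 0 -0.04 0.5;0 0 0 0 0 -0.04 0.5"

```text
time: 17.3
ee_pos: [0.5539, -0.2125, 0.071]
eef_rot: [0.775, 0.632, -0.001, -0.002]
ft_force: [0.0, -0.4, -0.7]
width: 0.0554
grip_force: 25.0
```

```bash
python3 weigh.py
```

```text
18.05 [ 0.55426309 -0.21265733  0.07145612] 0.055251239722351304 F [ 0.012  0.171 -0.998] sd [0.55 0.5  0.49] tq [-0.000e+00 -5.571e+01  1.135e+01 -3.345e+01 -3.000e-02  8.000e-02
  0.000e+00]
```

Left is about 1.9 N and middle about 1.0 N. I put the middle tin back and go to the right one.

Emit:
play_rows --increments "0 0 0 0 0 0.015 0.5;0 0 0 0 0 0.028 0.5;0 0 0 0 0 0.034 0.5;0 0 0 0 0 0.038 0.5;0 0 0 0 0 0.04 0.5;0 0 0 0 0 0.04 0.5;0 0 0 0 0 0.04 0.5"

```text
time: 18.8
ee_pos: [0.5536, -0.2126, 0.032]
eef_rot: [0.775, 0.632, -0.001, -0.002]
ft_force: [-6.9, 2.7, 8.9]
width: 0.0555
grip_force: 25.0
```

Emit:
play_rows --increments "0 0 0 0 0 0 0.7;0 0 0 0 0 0 0.95;0 0 0 0 0 0 1;0 0 0 0 0 -0.02 1;0 0 0 0 0 -0.06 1;0 0 0 0 0 -0.1 1;0 0 0 0 0 -0.1 1;0 0 0 0 0 -0.1 1"

```text
time: 19.6
ee_pos: [0.5551, -0.2128, 0.1321]
eef_rot: [0.775, 0.632, -0.0, -0.001]
ft_force: [-0.3, 0.1, -1.4]
width: 0.0869
grip_force: 0.0
```

Run:
```python
from h import *
from bench import *
s=read_state();print(s["ee_pos"],go((.5325,-.3145,.031),np.radians(-11.7),s))
snap(9)
from tins import *
s,c=pickle.load(open("w9.pkl","rb"));cv2.imwrite("pics/w9.png",c["color"][:,:,::-1])
lids(9,200,360,235)
```

```text
[ 0.55507273 -0.21275717  0.13209644] (array([-0.0015, -0.0006,  0.0014]), array([-0.1043, -0.0015,  0.101 ]))
[ 0.55507273 -0.21275717  0.13209644] [ 7.75041744e-01  6.31909494e-01 -2.33376521e-04 -7.94263749e-04] 0.032362427363904114
9 [277.9  59.7] [101.4 107.1] r_mm [30.  31.7] [ 0.5731 -0.1173  0.074 ]
9 [276.9 224. ] [82.7 88.8] r_mm [25.2 27.1] [ 0.5533 -0.2098  0.074 ]
```

Emit:
play_rows --increments "0 0 0 -0.045 0 -0.03 1;0 0 0 -0.09 0 -0.06 1;0 0 0 -0.135 0 -0.07 1;0 0 0 -0.165 0 -0.07 1;0 0 0 -0.165 0 -0.07 1;0 0 0 -0.165 0 -0.07 1"

```text
time: 20.25
ee_pos: [0.5205, -0.3748, 0.1996]
eef_rot: [0.776, 0.631, -0.002, -0.003]
ft_force: [1.1, -0.1, -1.5]
width: 0.087
grip_force: 0.0
```

Run:
```python
from tins import *
snap(10)
o,_,_=lids(10,200,360,235)
from bench import read_state
for w in o: print(go((w[0][0],w[0][1],.031),np.radians(-11.7),read_state()))
```

```text
[ 0.52051376 -0.37477723  0.19958177] [ 0.77569919  0.63109531 -0.00160355 -0.00262794] 0.03872090451566487
10 [279.5 -12.7] [59.6 70.6] r_mm [23.9 28.3] [ 0.5506 -0.2226  0.074 ]
10 [280.5 123.6] [75.2 77.5] r_mm [28.8 29.7] [ 0.5322 -0.3146  0.074 ]
(array([-0.0057, -0.0014,  0.0014]), array([ 0.1535, -0.0007,  0.169 ]))
(array([-0.0057, -0.0014,  0.0014]), array([ 0.0597, -0.0003,  0.1688]))
```

Emit:
play_rows --increments "-0.004 -0.001 0 0.04 0 0.03 1;-0.004 -0.001 0 0.06 0 0.06 1;-0.004 -0.001 0 0.06 0 0.09 1;-0.004 -0.001 0 0.06 0 0.12 1;-0.004 -0.001 0 0.06 0 0.15 1;-0.004 -0.001 0 0.06 0 0.168 1;-0.004 -0.001 0 0.06 0 0.168 1;-0.004 -0.001 0 0.06 0 0.168 1"

```text
time: 21.1
ee_pos: [0.5333, -0.3144, 0.0334]
eef_rot: [0.775, 0.632, -0.0, 0.0]
ft_force: [0.3, 0.3, 1.0]
width: 0.0871
grip_force: 0.0
```

Emit:
play_rows --grip_force 25 --increments "0 0 0 0 0 0 0.5;0 0 0 0 0 0 0.5;0 0 0 0 0 0 0.5;0 0 0 0 0 0 0.5;0 0 0 0 0 0 0.5;0 0 0 0 0 0 0.5;0 0 0 0 0 0 0.5"

```text
time: 21.8
ee_pos: [0.5329, -0.3155, 0.0337]
eef_rot: [0.775, 0.632, -0.0, 0.0]
ft_force: [-2.0, 1.3, 5.5]
width: 0.0554
grip_force: 25.0
```

Emit:
play_rows --increments "0 0 0 0 0 -0.01 0.5;0 0 0 0 0 -0.02 0.5;0 0 0 0 0 -0.03 0.5;0 0 0 0 0 -0.04 0.5;0 0 0 0 0 -0.04 0.5;0 0 0 0 0 -0.04 0.5;0 0 0 0 0 -0.04 0.5;0 0 0 0 0 -0.04 0.5"

```text
time: 22.6
ee_pos: [0.5327, -0.3152, 0.0729]
eef_rot: [0.775, 0.632, -0.0, 0.0]
ft_force: [0.2, -0.2, -4.3]
width: 0.0555
grip_force: 25.0
```

```bash
python3 weigh.py
```

```text
23.35 [ 0.53293805 -0.31541967  0.07340535] 0.05540378274272663 F [ 0.096 -0.257 -4.431] sd [0.55 0.28 0.35] tq [-0.000e+00 -6.091e+01  1.376e+01 -3.489e+01 -2.000e-02  7.000e-02
  0.000e+00]
```

The right tin is heaviest, about 4.4 N against 1.9 and 1.0. I keep it, raise it well clear, then carry it over the block.

Emit:
play_rows --increments "0 0 0 0 0 -0.03 0.5;0 0 0 0 0 -0.065 0.5;0 0 0 0 0 -0.1 0.5;0 0 0 0 0 -0.125 0.5;0 0 0 0.02 -0.005 -0.13 0.5;0 0 0 0.05 -0.013 -0.13 0.5;0 0 0 0.085 -0.022 -0.13 0.5;0 0 0 0.12 -0.032 -0.13 0.5"

```text
time: 24.2
ee_pos: [0.5255, -0.1904, 0.2033]
eef_rot: [0.775, 0.632, -0.0, 0.0]
ft_force: [0.8, 0.6, -4.5]
width: 0.0553
grip_force: 25.0
```

Emit:
play_rows --increments "0 0 0 0.035 -0.009 0 0.5;0 0 0 0.07 -0.018 0 0.5;0 0 0 0.105 -0.028 0 0.5;0 0 0 0.14 -0.037 0 0.5;0 0 0 0.175 -0.046 0 0.5;0 0 0 0.21 -0.055 0 0.5;0 0 0 0.245 -0.065 0 0.5;0 0 0 0.28 -0.074 0 0.5"

```text
time: 25.0
ee_pos: [0.5094, 0.0991, 0.2033]
eef_rot: [0.775, 0.632, 0.0, 0.0]
ft_force: [-0.6, 0.2, -4.5]
width: 0.0556
grip_force: 25.0
```

Run:
```python
from h import *
from bench import *
s=read_state();print(s["ee_pos"],s["width"],s["joint_positions"].round(2),go((.501,.2925,.188),np.radians(-11.7),s))
```

```text
[0.50935652 0.0990557  0.20328784] 0.05556870669834388 [-0.73  0.1   0.48  1.79 -0.05  1.26 -0.44] (array([0.0007, 0.0002, 0.0008]), array([ 0.1878, -0.0473,  0.0152]))
```

Emit:
play_rows --increments "0 0 0 0.035 -0.009 0 0.5;0 0 0 0.07 -0.018 0 0.5;0 0 0 0.105 -0.027 0.005 0.5;0 0 0 0.14 -0.036 0.01 0.5;0 0 0 0.165 -0.042 0.013 0.5;0 0 0 0.18 -0.046 0.015 0.5;0 0 0 0.188 -0.047 0.015 0.5;0 0 0 0.188 -0.047 0.015 0.5"

```text
time: 25.8
ee_pos: [0.5018, 0.2914, 0.188]
eef_rot: [0.775, 0.632, -0.0, 0.001]
ft_force: [-0.2, -0.9, -4.5]
width: 0.0557
grip_force: 25.0
```

Emit:
play_rows --increments "0 0 0 0 0 0 0.5;0 0 0 0 0 0 0.5;0 0 0 0 0 0 0.5;0 0 0 0 0 0 0.5;0 0 0 0 0 0 0.5;0 0 0 0 0 0 0.5;0 0 0 0 0 0 0.5;0 0 0 0 0 0 0.5"

```text
time: 26.6
ee_pos: [0.5016, 0.2914, 0.1879]
eef_rot: [0.775, 0.632, -0.0, 0.0]
ft_force: [0.2, -0.1, -4.5]
width: 0.0557
grip_force: 25.0
```

Run:
```python
from h import *
from bench import *
s=read_state();print(s["ee_pos"],s["eef_rot"],s["width"],np.abs(s["joint_vel"]).max(),s["ft_force"])
a=camera("side")["color"];b=camera("scene")["color"]
cv2.imwrite("pics/f.png",np.hstack([cv2.resize(a[60:360,180:330],(375,600)[::1] and (300,600)),cv2.resize(b[130:330,220:470],(500,400))[0:400] if 0 else cv2.copyMakeBorder(cv2.resize(b[110:350,210:460],(480,460)),0,140,0,0,0)])[:,:,::-1])
```

```text
[0.50159207 0.29142171 0.18793677] [ 7.75092473e-01  6.31847656e-01 -1.21570205e-04  4.27501090e-04] 0.05566714401834995 0.0015008076644690944 [ 0.17604441 -0.12710051 -4.53881329]
```

View pics/f.png

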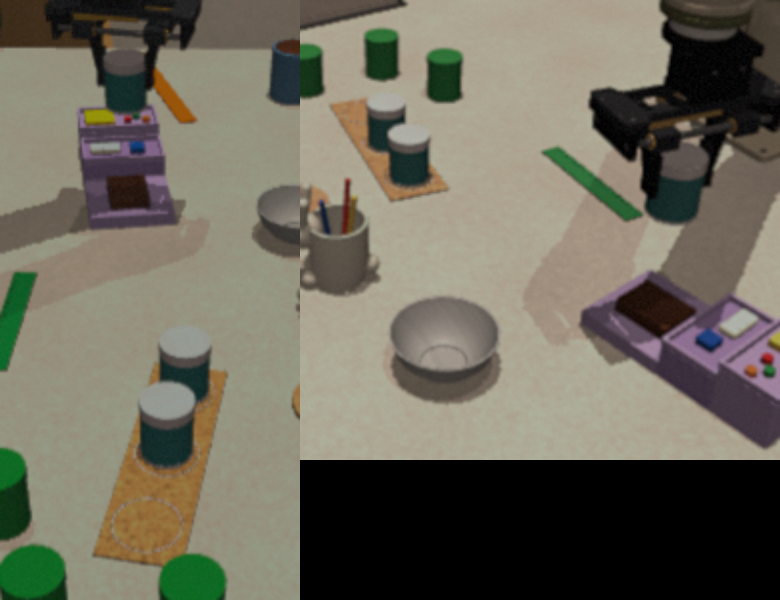

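The final picture shows the tin held upright over the seated block (left panel (125,80), block (128,192)). The other two tins stand upright on the cork at (185,365) and (167,425). Everything is in order, so I hand it in.

```bash
python3 -c "
from bench import *
print(close_job())"
```

```text
the job is handed in; nothing more can be done
None
```

I handed the job in at about 27 s with the right-hand tin, the heaviest (about 4.4 N against 1.9 N left and 1.0 N middle), held still and upright about 12 cm above the seated block; the other two tins stand upright on the cork strip, and the judge's verdict was not shown.

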